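Draw a rail tight with a cam lock

ROBOT

A 6-joint arm with a two-finger parallel gripper is mounted at the origin on the work surface. World frame = base frame: x ahead of the robot, y to its left, z up, the work surface at z = 0. Lengths are in m, angles in rad, forces in N, time in s.
With the tool pointing down it reaches from about 0.375 to 0.9 m from the base axis. Payload 3.1 kg.
Tool frame: the origin (TCP) lies at the very end of the fingers, on their centre line; the grasp point (between the pads) lies 19 mm behind it; z points along the fingers, y is the line along which they close (so a half turn about z gives the same grasp; the last joint's range is limited). The gripper opens to 85 mm and grips with 20 to 120 N. Pads are 22 mm wide; open, the fingers measure 114 mm over their backs; the gripper's body (76 mm by 85 mm) begins 54 mm behind the grasp point. The pads swing forward as they close: fully open they stand 13 mm farther back than shut.
Start: joints at [-1.397, 0.527, 1.433, -0, 1.181, -0.178], TCP at [0.215, -0.587, 0.231] pointing down, gripper open.
Joint ranges: [-3.08, 3.08], [-0.75, 2.2], [0.22, 2.44], [-1.43, 4.57], [0, 2.65], [-2.85, 2.85]. Speed limits (rad/s): [2.79, 2.79, 3.14, 3.14, 3.14, 3.14].

INTERFACE

Orientations are given as a rotation vector (axis times angle).
In Python, from workcell import robot gives the robot as it stands. The module is installed in compiled form; this text tells all that it offers.
- The arm moves only by the tool carry_out, never from a script. Its argument "targets" is a list of rows, each an object of numbers: "tx", "ty", "tz": the shift along the tool's x, y, z in m; "wx", "wy", "wz": the turn, a rotation vector about the tool's x, y, z in rad. In form: [{"tx": .., "ty": .., "tz": .., "wx": .., "wy": .., "wz": ..}, ...]. A call has 1 to 20 rows; each row is the pose to reach, as a shift and turn from the pose commanded when the call began, along the tool's axes at that moment; what a row does not reach only later rows make up. A row lasts 1/10 s, in which the tool goes at most 50 mm and 8.59 degrees, less where a joint would pass 70% of its speed; a pose out of reach is approached as far as the arm can. A call with a gripper value outside its range is refused whole. "gripper" is the closure, from 0 (fully open) to 1 (shut), set as the call begins (left out, the last holds). The fingers move at their own pace and stop on an object; "force" is the grip in N (left out, the last holds). Time passes only in rows, so rows that repeat a pose let the fingers close. It gives the time, the measured TCP pose, the force, the opening and the grip force at its end, in the units of the state.
- robot.state(): the state, without advancing time (a new reading comes with each control period).
- robot.capture(name): name is "scene" or "top" or "wrist"; returns the picture (420x560x3 uint8, red, green, blue); there is no depth.
- robot.calibration(name): a dict with "fov_y" (degrees; the focal length in pixels is half the picture's height over the tangent of half this angle, whatever the lens; pixels are square), "cx", "cy" (the principal point, pixels), "position" and "attitude" of the camera in the world. Camera axes: x right, y up, looking along -z (the intrinsics and any distortion apply to the point x, -y, -z); pixel columns grow to the right and rows downward; lengths in m; the calibration is good to about 2 mm. A picture is of the moment at which its call begins: read the wrist's pose just before it. calibration takes no time and is no camera call; for the wrist camera it gives the pose at the moment of the call.
- robot.hand_in(): hands the job in; it is judged then, once.
Trained networks look in the newest picture that a camera, given by its name, has taken for a name from the list of things; names that differ only in an ending like _2 or _b are one class to them, and where a whole thing is asked for, a point or a joint stands for the part that bears it (a point fixed in the world has none). Each returns a list of dicts, best first, with "score" (0 to 1); they miss things now and then, are a little off and sometimes report something else, mostly with a low value. They report only what shows in the picture. A call takes as long as a camera call. They do not tell look-alikes from the thing itself.
- robot.recognise(camera, label): "centre" ([x, y, z] in m, in world coordinates, good to about 4 mm: the middle of the surface that is visible of it).
- robot.place_of(camera, label): "centre" ([x, y, z] in m, in world coordinates, good to about 4 mm: a listed point, or the origin of a listed thing).
The state is a dict: "time_s": time; "q": joint angles; "joint_velocities": joint speeds; "effort": joint torques, N m; "tcp_pos": TCP position; "eef_rot": TCP orientation; "force": force on the tool from outside, world axes, zero at the start; "ft_torque": the same for the moment, N m; "grip_width": finger opening in m; "grasp_force": force on a finger pad.
Only numpy, scipy, OpenCV 4.12 (cv2) and the standard library are available. Lean on these libraries where they do the work, as an engineer would, in place of code of your own. Each camera call takes 0.05 s, during which the arm holds its last target. There are 200 camera calls.

TASK

Lay the wooden rail with the headed stud in the channel of the jig and slide it up until it meets the rubber buffers, so that the stud's head stands inside the open brass cam. Then swing the cam's lever clockwise by its yellow knob until the cam has drawn the rail's end home on the red post and the lever goes firmly stiff; stop there, since forcing it strips the stud. Let go, leaving the rail pulled tight, and do not disturb the other things on the bench.

Things in the scene. Friction and masses are not known exactly. Their poses are not given: they have to be found in the camera images.
- jig: jig fixed to the bench: aluminium base plate 270 x 96 x 8 mm (x -170 to +100 mm) carrying a channel, a red post and the cam. Origin at bench height on its centre line, below the post's face; z up, +x is the way the rail slides. The plate's top, 8 mm above the bench, is the channel's floor; the rail finally lies on it
- channel (a point): centre of the channel's floor, jig x = -81 mm. Two pairs of black fences, at jig x -150 to -120 and -42 to -12 mm, 53 mm apart inside (1.5 mm play either side of the rail), flared tops ending 28 mm above the bench; between the pairs the sides are open for fingers. Axes as the jig's
- post_face (a point): centre of the red post's face, 30 mm above the bench, jig x = 0: the rail's end must come home here. Two pillars 22 mm wide, 48 mm high, with a 24 mm wide notch between, open at the top, for the stud's head. Two sprung rubber buffers stand 3 mm out of the face (1.5 N per mm in all) and push the rail back off until the cam holds it. Axes as the jig's
- cam: brass cam 68 mm across with steel lever, on an upright axis at jig x = +45 mm, y = 0; origin on that axis at bench height. Axes equal the jig's when fully open (angle 0); starts 0 to 0.15 rad on. Turns clockwise from above (yaw falls) to 2.45 rad; that end stop is past any useful place. Open, its mouth faces the rail; its spiral takes the stud's head from about 0.6 rad, drawing 6.5 mm per rad
- knob (a point): on the axis of the lever's yellow knob, 75 mm above the bench: upright round grip 16 mm across, 55 to 95 mm above the bench, 55 mm from the cam's axis, the lever's bar just below it. At angle 0 it lies 120 degrees from the jig's +x towards its +y; clockwise brings it towards +x. Pushing it takes 1 to 2 N while free, up to 6 N drawing; once the rail is home the force climbs steeply (about 50 N per rad): 7.5 to 9.5 N is tight, over 11 N strips the stud
- rail_mid (a point): centre of the loose light wooden rail with a blue stripe on top: 140 mm long (x), 50 mm wide (y), 44 mm high (z), 0.15 to 0.31 kg, lying on the bench, this point 22 mm above its underside. +x points to the end with the stud. Grip it across its width
- rail_end (a point): centre of the rail's end face, 70 mm from rail_mid along its +x. A steel stud 7 mm thick stands out of it, with an upright drum-shaped head 12 mm across and 32 mm high, its centre 27 to 33 mm from the face (it is screwed out differently each time, unmeasured, so the rail comes home at a cam angle of about 1.2 to 2.3 rad)
- spare_rail: a spare darker wooden rail without a stud, 140 x 50 x 44 mm; bystander, origin under its centre
- spare_cam: spare brass cam disc lying flat, 52 mm across, 16 mm thick; bystander
There are look-alikes about, which are no part of the job. What is shaped like the part that bears rail_mid but green or orange is not meant.

How it is judged:
By the outcome, as a careful person would: the job done as asked, in the order asked, and still so for the second after the job is handed in, with the robot touching nothing.
It also fails if it takes over 72 s, if anything falls off the work surface, if the arm or the gripper's body presses on something with over 40 N, if the wrist force passes 120 N, or if a joint passes its speed limit or range.

## Working session

There is one attempt and no reset: what is moved stays moved. The work goes in short steps, Python scripts to look and compute and a tool call to move; the robot and the scene stay as the last step left them, time stands still between calls to the robot, and variables do not carry over. Pictures are saved under pics/ and viewed, at most 10 in all, crops included, and the job is handed in when it is done.

Besides the shell and the picture viewer there is one more tool, called in YAML: its name, and indented under it one key for each argument. carry_out: Moves the arm, as the interface text tells. Its arguments: {"type":"object","properties":{"targets":{"type":"array","items":{"type":"object","properties":{"tx":{"type":"number"},"ty":{"type":"number"},"tz":{"type":"number"},"wx":{"type":"number"},"wy":{"type":"number"},"wz":{"type":"number"}}}},"gripper":{"type":"number"},"force":{"type":"number"}},"required":["targets"]}

```bash
mkdir -p pics; python3 - <<'E'
from workcell import robot
import cv2,numpy as np
s=robot.state();print(s['time_s'],s['tcp_pos'],s['eef_rot'],s['force'])
for c in ['scene','top']:
    im=robot.capture(c);cv2.imwrite(f'pics/{c}0.png',im[:,:,::-1])
    print(c,{k:np.round(v,4).tolist() if not isinstance(v,(str,dict)) else v for k,v in robot.calibration(c).items()})
for c in ['scene','top']:
  for l in ['jig','channel','post_face','cam','knob','rail_mid','rail_end','spare_rail','spare_cam']:
    print(c,l,[(np.round(d['centre'],4).tolist(),round(d['score'],2)) for d in robot.place_of(c,l)])
E
```

```text
0.0 [ 0.21526872 -0.58596747  0.23029508] [-3.09088325e+00 -5.49464769e-01  2.53753972e-05] [ 0.16144766 -0.44263418  0.67727715]
scene {'fov_y': 52.6267, 'cx': 275.8763, 'cy': 209.37, 'position': [1.1572, 0.1761, 0.8887], 'attitude': [0.5158, 0.6394, 1.7408]}
top {'fov_y': 44.7651, 'cx': 271.9683, 'cy': 213.2307, 'position': [0.159, 0.0101, 1.5624], 'attitude': [0.1547, -0.1663, -1.5945]}
scene jig [([0.558, 0.0039, -0.0015], 0.77)]
scene channel [([0.4748, 0.0163, 0.0068], 0.69), ([0.4589, -0.4339, 0.0022], 0.69)]
scene post_face [([0.5562, 0.0034, 0.0255], 0.86), ([0.5599, 0.004, -0.0002], 0.18)]
scene cam [([0.6024, -0.0054, -0.0023], 0.79), ([0.4598, 0.2309, 0.0195], 0.69)]
scene knob [([0.5868, 0.0462, 0.0768], 0.7)]
scene rail_mid [([0.4622, 0.2321, 0.0197], 0.85), ([0.2552, 0.2298, 0.0211], 0.83), ([0.2397, 0.4549, 0.0205], 0.67)]
scene rail_end [([0.2282, 0.5255, 0.0189], 0.98), ([0.2936, 0.2904, 0.0209], 0.85), ([0.5332, 0.2328, 0.0227], 0.81)]
scene spare_rail [([0.4583, -0.4311, 0.0039], 0.96)]
scene spare_cam [([0.7063, 0.1724, 0.0052], 0.73)]
top jig [([0.5591, 0.0021, -0.0016], 0.67)]
top channel [([0.4803, 0.0185, 0.0078], 0.84)]
top post_face [([0.5583, 0.0031, 0.0291], 0.71)]
top cam [([0.6041, -0.0026, -0.0017], 0.79)]
top knob [([0.5837, 0.0516, 0.0734], 0.98)]
top rail_mid [([0.4553, 0.2319, 0.0223], 0.76), ([0.2393, 0.453, 0.0245], 0.61), ([0.2534, 0.2298, 0.0259], 0.57)]
top rail_end [([0.2282, 0.5231, 0.0247], 0.84), ([0.2931, 0.295, 0.023], 0.79), ([0.5323, 0.2333, 0.0232], 0.63)]
top spare_rail [([0.4634, -0.4359, 0.0007], 0.65)]
top spare_cam [([0.7053, 0.1782, -0.001], 0.7), ([0.4613, -0.4326, 0.0002], 0.36), ([0.5841, 0.0496, 0.0721], 0.27)]
```

View pics/scene0.png

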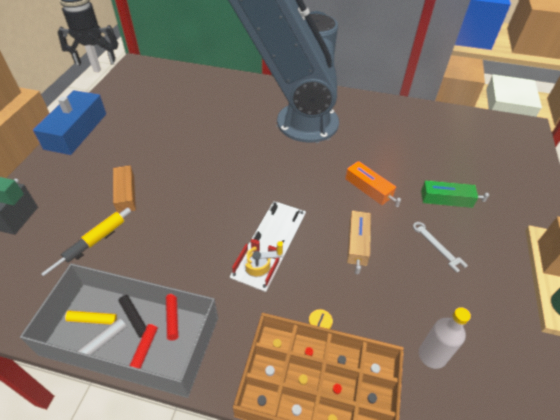

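View pics/top0.png

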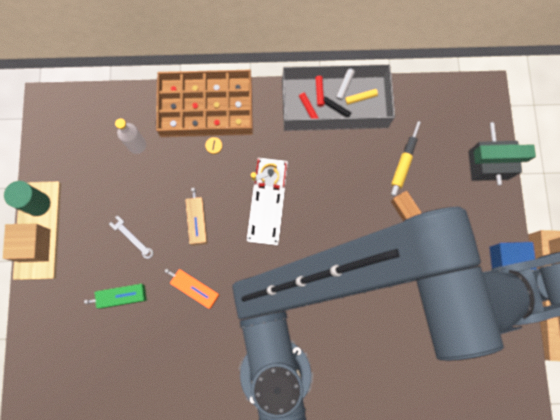

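Scene image: the candidates are the pale wooden rail with a blue stripe and stud at (360,238), the orange one at (371,182), the green one at (450,193), and the dark spare without a stud at (123,187). In the top image the same four are at (196,220), (194,289), (120,296) and (405,207). By the description I choose the pale one, at about (0.458, 0.232). Next I'll check it up close with the wrist camera.

```bash
cat > h.py <<'E'
from workcell import robot
import cv2,numpy as np
from scipy.spatial.transform import Rotation as R
def pose():
    s=robot.state();return np.array(s['tcp_pos']),R.from_rotvec(s['eef_rot'])
def down(yaw):  # tool z down, tool y along world heading yaw+90deg  (tool x at heading yaw -> y = -90)
    return R.from_euler('z',yaw)*R.from_euler('x',np.pi)
def rel(p,yaw,p0=None,r0=None):
    """row to reach TCP p with tool-x heading yaw (or yaw+pi, nearer)"""
    a,b=pose(); p0=a if p0 is None else p0; r0=b if r0 is None else r0
    d=[(r0.inv()*down(y)).as_rotvec() for y in (yaw,yaw+np.pi)]
    return np.round(r0.inv().apply(np.array(p)-p0),4).tolist(),[np.round(x,3).tolist() for x in d]
def heading():
    x=pose()[1].apply([1,0,0]);return np.arctan2(x[1],x[0])
def K(c):
    k=robot.calibration(c);h,w=420,560
    f=h/2/np.tan(np.radians(k['fov_y'])/2);return f,k['cx'],k['cy'],np.array(k['position']),R.from_rotvec(k['attitude']),k
def ray(c,u,v,z,cal=None):
    f,cx,cy,p,r,_=cal or K(c);d=r.apply([(u-cx)/f,-(v-cy)/f,-1]);return p+d*(z-p[2])/d[2]
def proj(c,P,cal=None):
    f,cx,cy,p,r,_=cal or K(c);q=r.inv().apply(np.array(P)-p);return cx+f*q[0]/-q[2],cy-f*q[1]/-q[2]
def snap(c,n):
    im=robot.capture(c);cv2.imwrite(f'pics/{n}.png',im[:,:,::-1]);return im
E
python3 - <<'E'
from h import *
k=K('wrist');print(k[5]);p,r=pose();print('cam in tool',r.inv().apply(k[3]-p),(r.inv()*k[4]).as_matrix().round(2))
print(heading())
for P in ([.42,-.2,.26],[.44,.2,.26]):
  print(rel(P,0))
print(robot.calibration('scene'))
E
```

```text
{'fov_y': 58.24503155969841, 'cx': 278.30265640942014, 'cy': 211.13960788328134, 'position': array([ 0.2872223 , -0.56018602,  0.37477408]), 'attitude': array([-0.2654572 ,  0.18583945, -1.20965025])}
cam in tool [ 7.65635352e-02 -1.26624666e-04 -1.43471465e-01] [[-0.    0.95  0.3 ]
 [ 1.    0.    0.  ]
 [ 0.    0.3  -0.95]]
0.35181407660830627
([0.3253, -0.2925, -0.0287], [[-0.0, 0.0, 0.352], [-0.0, -0.0, -2.79]])
([0.4819, -0.6611, -0.0287], [[-0.0, 0.0, 0.352], [-0.0, -0.0, -2.79]])
{'fov_y': 52.626730516595465, 'cx': 275.8762620704132, 'cy': 209.37001561751705, 'position': array([1.15717839, 0.17614808, 0.88869846]), 'attitude': array([0.51580964, 0.63936881, 1.74075519])}
```

carry_out:
  targets:
    - {"tx":0.05,"ty":-0.03,"tz":-0.03,"wz":0.15}
    - {"tx":0.1,"ty":-0.06,"tz":-0.03,"wz":0.3}
    - {"tx":0.15,"ty":-0.1,"tz":-0.03,"wz":0.352}
    - {"tx":0.2,"ty":-0.14,"tz":-0.03,"wz":0.352}
    - {"tx":0.25,"ty":-0.19,"tz":-0.03,"wz":0.352}
    - {"tx":0.29,"ty":-0.24,"tz":-0.03,"wz":0.352}
    - {"tx":0.325,"ty":-0.29,"tz":-0.03,"wz":0.352}
    - {"tx":0.35,"ty":-0.34,"tz":-0.03,"wz":0.352}
    - {"tx":0.37,"ty":-0.39,"tz":-0.03,"wz":0.352}
    - {"tx":0.39,"ty":-0.43,"tz":-0.03,"wz":0.352}
    - {"tx":0.42,"ty":-0.46,"tz":-0.03,"wz":0.352}
    - {"tx":0.45,"ty":-0.47,"tz":-0.03,"wz":0.352}
    - {"tx":0.47,"ty":-0.48,"tz":-0.03,"wz":0.352}
    - {"tx":0.47,"ty":-0.48,"tz":-0.03,"wz":0.352}
    - {"tx":0.47,"ty":-0.48,"tz":-0.03,"wz":0.352}
    - {"tx":0.47,"ty":-0.48,"tz":-0.03,"wz":0.352}

```text
$.targets[0]: bad value
```

```bash
python3 - <<'E'
from h import *
print(robot.state()['time_s'],pose()[0],heading(),robot.state()['force'])
snap('wrist','w1')
for l in ['jig','channel','post_face','cam','knob']:
    print(l,[(np.round(d['centre'],4).tolist(),round(d['score'],2)) for d in robot.place_of('wrist',l)])
print(rel([.42,.232,.26],0))
E
```

```text
1.0 [ 0.21539007 -0.58668478  0.23130283] 0.35181407660830627 [ 0.35068502 -0.47888845 -0.06988447]
jig []
channel []
post_face []
cam []
knob []
([0.4742, -0.698, -0.0287], [[-0.0, -0.0, 0.352], [0.0, -0.0, -2.79]])
```

View pics/w1.png

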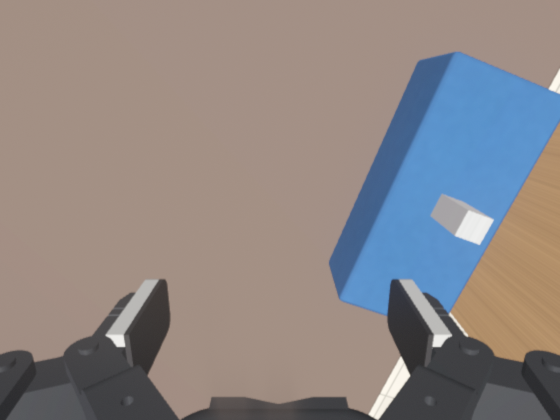

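The move was refused, presumably because every row needs all six numbers. So this picture still shows the start place, with a blue box at (445,180).

carry_out:
  targets:
    - {"tx":0.05,"ty":-0.03,"tz":-0.03,"wx":0,"wy":0,"wz":0.15}
    - {"tx":0.1,"ty":-0.06,"tz":-0.03,"wx":0,"wy":0,"wz":0.3}
    - {"tx":0.15,"ty":-0.1,"tz":-0.03,"wx":0,"wy":0,"wz":0.352}
    - {"tx":0.2,"ty":-0.14,"tz":-0.03,"wx":0,"wy":0,"wz":0.352}
    - {"tx":0.25,"ty":-0.19,"tz":-0.03,"wx":0,"wy":0,"wz":0.352}
    - {"tx":0.29,"ty":-0.24,"tz":-0.03,"wx":0,"wy":0,"wz":0.352}
    - {"tx":0.325,"ty":-0.29,"tz":-0.03,"wx":0,"wy":0,"wz":0.352}
    - {"tx":0.35,"ty":-0.34,"tz":-0.03,"wx":0,"wy":0,"wz":0.352}
    - {"tx":0.37,"ty":-0.39,"tz":-0.03,"wx":0,"wy":0,"wz":0.352}
    - {"tx":0.39,"ty":-0.43,"tz":-0.03,"wx":0,"wy":0,"wz":0.352}
    - {"tx":0.42,"ty":-0.46,"tz":-0.03,"wx":0,"wy":0,"wz":0.352}
    - {"tx":0.45,"ty":-0.47,"tz":-0.03,"wx":0,"wy":0,"wz":0.352}
    - {"tx":0.47,"ty":-0.48,"tz":-0.03,"wx":0,"wy":0,"wz":0.352}
    - {"tx":0.47,"ty":-0.48,"tz":-0.03,"wx":0,"wy":0,"wz":0.352}
    - {"tx":0.47,"ty":-0.48,"tz":-0.03,"wx":0,"wy":0,"wz":0.352}
    - {"tx":0.47,"ty":-0.48,"tz":-0.03,"wx":0,"wy":0,"wz":0.352}

```text
time_s: 2.9
tcp_pos: [0.4911, 0.0265, 0.2612]
eef_rot: [3.141, 0.004, -0.001]
force: [-0.2, -0.2, 0.2]
grip_width: 0.0852
grasp_force: 0.0
```

```bash
python3 - <<'E'
from h import *
print(robot.state()['time_s'],pose()[0],heading(),robot.state()['force'])
print(K('wrist')[5])
snap('wrist','w2')
for l in ['jig','channel','post_face','cam','knob']:
    print(l,[(np.round(d['centre'],4).tolist(),round(d['score'],2)) for d in robot.place_of('wrist',l)])
print(rel([.42,.232,.26],0))
E
```

```text
2.9 [0.49111935 0.02651835 0.26123558] 0.002325337842548575 [-0.15068109 -0.24955268  0.24917577]
{'fov_y': 58.24503155969841, 'cx': 278.30265640942014, 'cy': 211.13960788328134, 'position': array([0.56771675, 0.02682773, 0.40465361]), 'attitude': array([-0.23953381,  0.23905079, -1.55585584])}
jig [([0.5582, -0.0001, 0.0016], 0.56)]
channel [([0.4764, 0.011, 0.0081], 0.85), ([0.5869, 0.0481, 0.0764], 0.35)]
post_face [([0.5572, 0.0052, 0.0306], 0.69)]
cam [([0.6033, -0.0027, 0.0014], 0.75), ([0.4777, 0.0141, 0.0039], 0.68), ([0.5907, 0.0471, 0.0748], 0.38)]
knob [([0.5875, 0.0483, 0.0757], 0.55)]
([-0.0714, -0.2071, 0.0014], [[0.0, 0.0, -0.002], [0.0, -0.0, 3.139]])
```

View pics/w2.png

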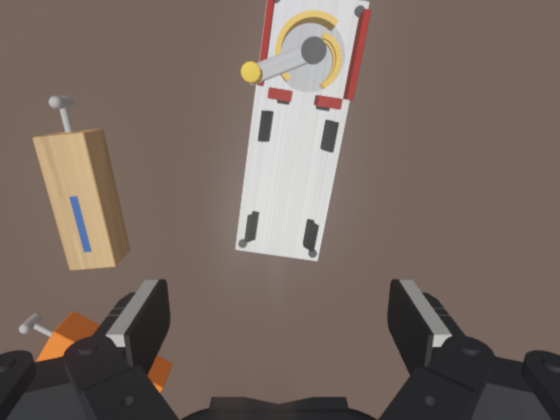

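The picture shows the jig plate with its near corners at about (237,250) and (318,261), the post at (305,98), the knob at (251,72), and the pale striped rail with its stud up at (80,200). The orange look-alike is at (110,340). I'll fit the plate edges and the rail's top outline.

```bash
cat > fit.py <<'E'
from h import *
from scipy.optimize import least_squares
def plate(imfile,cal):
    im=cv2.imread(imfile);hsv=cv2.cvtColor(im,cv2.COLOR_BGR2HSV)
    m=((hsv[...,1]<50)&(hsv[...,2]>150)).astype(np.uint8);m[280:]=0
    m=cv2.morphologyEx(m,cv2.MORPH_OPEN,np.ones((5,5)))
    n,l,st,_=cv2.connectedComponentsWithStats(m);m=(l==1+np.argmax(st[1:,4]))
    L=[];Rr=[];N=[]
    for v in range(110,240,3):
        u=np.where(m[v])[0]
        if len(u): L.append(ray('',u[0]-.5,v,.008,cal)[:2]);Rr.append(ray('',u[-1]+.5,v,.008,cal)[:2])
    for u in range(250,305,3):
        v=np.where(m[:,u])[0];N.append(ray('',u,v[-1]+.5,.008,cal)[:2])
    L,Rr,N=map(np.array,(L,Rr,N))
    def res(q):
        c,s=np.cos(q[2]),np.sin(q[2]);T=lambda P:(P-q[:2])@np.array([[c,-s],[s,c]])
        return np.r_[T(L)[:,1]-.048,T(Rr)[:,1]+.048,T(N)[:,0]+.170]
    f=least_squares(res,[.558,.003,-.135],loss='soft_l1',f_scale=.001)
    return f.x,np.abs(f.fun).max(),np.median(np.abs(f.fun))
E
python3 - <<'E'
from fit import *
from scipy.spatial.transform import Rotation as R
k=robot.calibration('wrist');
c=K('wrist');x,a,b=plate('pics/w2.png',c);print('jig',x,a,b)
o=np.array([*x[:2],0]);Rz=R.from_euler('z',x[2])
print('cam',o+Rz.apply([.045,0,0]),'chan',o+Rz.apply([-.081,0,0]))
im=cv2.imread('pics/w2.png')
for j in ([0,-.034,.048],[0,.034,.048],[0,.012,.048],[0,-.012,.048],[.045,0,.05],[-.17,.048,.008],[-.17,-.048,.008],[-.12,.0265,.02],[-.12,-.0265,.02],[-.042,.0265,.02],[-.042,-.0265,.02]):
    u,v=proj('',o+Rz.apply(j),c);cv2.circle(im,(int(round(u)),int(round(v))),2,(0,255,0),-1)
# rail: top-face corners
for u,v in ((37,138),(103,130)): print('stud-end top corner',ray('',u,v,.044,c))
for l in ('rail_mid','rail_end'): 
  for cam in ('scene','wrist'): print(l,cam,[np.round(d['centre'],4).tolist() for d in robot.place_of(cam,l)])
k=ray('',251,72,.095,c);print('knob',k, 'in jig',Rz.inv().apply(k-o))
cv2.imwrite('pics/a2.png',cv2.hconcat([cv2.resize(im[0:300,0:150],(400,800)) [:600],cv2.resize(im[0:270,220:400],(400,600))]))
E
```

```text
jig [ 0.55730085  0.00189171 -0.15614611] 0.000997620849391645 0.00035346145261534734
cam [ 0.60175338 -0.00510634  0.        ] chan [0.4772863  0.01448822 0.        ]
stud-end top corner [0.52710539 0.25313425 0.044     ]
stud-end top corner [0.53435015 0.18963863 0.044     ]
rail_mid scene [[0.4622, 0.2321, 0.0197], [0.2552, 0.2298, 0.0211], [0.2397, 0.4549, 0.0205]]
rail_mid wrist [[0.4621, 0.2264, 0.0234]]
rail_end scene [[0.2282, 0.5255, 0.0189], [0.2936, 0.2904, 0.0209], [0.5332, 0.2328, 0.0227]]
rail_end wrist [[0.5313, 0.2293, 0.0215], [0.3012, 0.289, 0.0199]]
knob [0.58263466 0.045787   0.095     ] in jig [0.01819933 0.04730098 0.095     ]
```

View pics/a2.png

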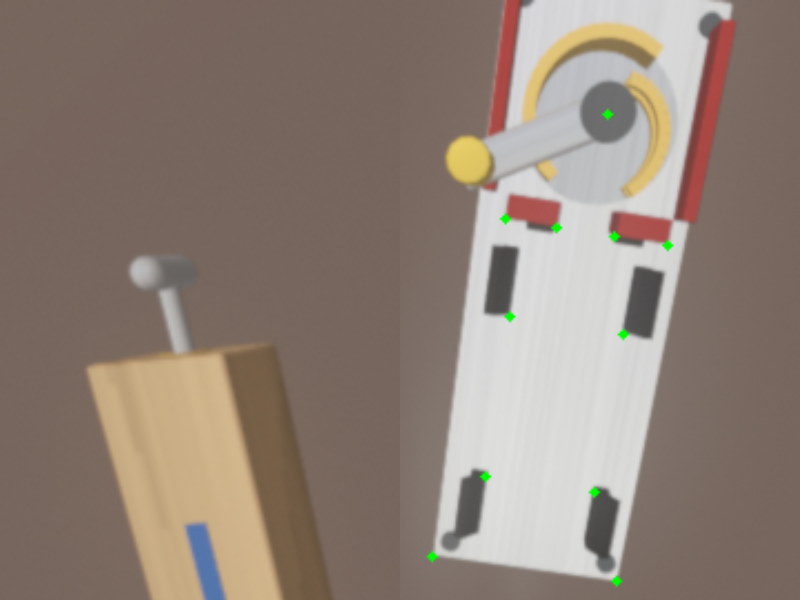

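The overlay agrees with the plate, fences and hub. The rail's top corners are at raw pixels (33,138) and (83,132), with edges running to about (67,270) and (115,267).

```bash
python3 - <<'E'
from fit import *
c=K('wrist')
P={n:ray('',u,v,.044,c) for n,(u,v) in dict(A=(33,138),B=(83.3,132.4),C=(68,269),D=(114.5,267)).items()}
print({k:v[:2].round(4) for k,v in P.items()}); print(np.linalg.norm(P['A']-P['B']),np.linalg.norm(P['A']-P['C']),np.linalg.norm(P['B']-P['D']))
im=cv2.imread('pics/w2.png');hsv=cv2.cvtColor(im,cv2.COLOR_BGR2HSV)
m=((abs(hsv[...,0].astype(int)-113)<10)&(hsv[...,1]>120)&(hsv[...,2]>80)).astype(np.uint8);m[:,140:]=0
r=cv2.boxPoints(cv2.minAreaRect(np.argwhere(m)[:,::-1].astype(np.float32)));print(r)
W=[ray('',u,v,.044,c)[:2] for u,v in r];print(np.round(W,4),np.mean(W,0))
E
```

```text
{'A': array([0.5272, 0.2576]), 'B': array([0.5323, 0.2091]), 'C': array([0.3907, 0.2475]), 'D': array([0.3929, 0.1982])}
0.048679670042700365 0.13686787139862866 0.13981747167286276
[[ 70.507774 198.12955 ]
 [ 75.57772  196.79535 ]
 [ 89.54145  249.85754 ]
 [ 84.471504 251.19174 ]]
[[0.4681 0.2319]
 [0.4695 0.2267]
 [0.4125 0.2215]
 [0.411  0.227 ]] [0.44028217 0.22676728]
```

carry_out:
  targets:
    - {"tx":-0.01,"ty":-0.05,"tz":0.0,"wx":0,"wy":0,"wz":-0.078}
    - {"tx":-0.02,"ty":-0.1,"tz":0.03,"wx":0,"wy":0,"wz":-0.078}
    - {"tx":-0.03,"ty":-0.15,"tz":0.06,"wx":0,"wy":0,"wz":-0.078}
    - {"tx":-0.03,"ty":-0.19,"tz":0.08,"wx":0,"wy":0,"wz":-0.078}
    - {"tx":-0.03,"ty":-0.202,"tz":0.11,"wx":0,"wy":0,"wz":-0.078}
    - {"tx":-0.03,"ty":-0.202,"tz":0.13,"wx":0,"wy":0,"wz":-0.078}
    - {"tx":-0.03,"ty":-0.202,"tz":0.14,"wx":0,"wy":0,"wz":-0.078}
    - {"tx":-0.03,"ty":-0.202,"tz":0.14,"wx":0,"wy":0,"wz":-0.078}

```text
time_s: 4.2
tcp_pos: [0.4605, 0.2274, 0.1202]
eef_rot: [3.139, 0.122, -0.005]
force: [-0.2, 0.2, 0.6]
grip_width: 0.0853
grasp_force: 0.0
```

```bash
python3 - <<'E'
from fit import *
p,_=pose();print(p,heading());c=K('wrist');im=snap('wrist','w3')
print([np.round(d['centre'],4).tolist() for l in('rail_mid','rail_end') for d in robot.place_of('wrist',l)])
im=im[:,:,::-1].copy();h=.08
for a,b in ((.07,.025),(.07,-.025),(-.07,.025),(-.07,-.025),(0,0)):
    u,v=proj('',[.4608+a*np.cos(h)-b*np.sin(h),.2281+a*np.sin(h)+b*np.cos(h),.044],c);cv2.circle(im,(int(u),int(v)),3,(0,255,0),-1)
cv2.imwrite('pics/a3.png',im)
E
```

```text
[0.4605366  0.22743234 0.12017278] 0.07751058274409542
[[0.4639, 0.2281, 0.0239], [0.5308, 0.2304, 0.0176], [0.2992, 0.2901, 0.0208]]
```

View pics/a3.png

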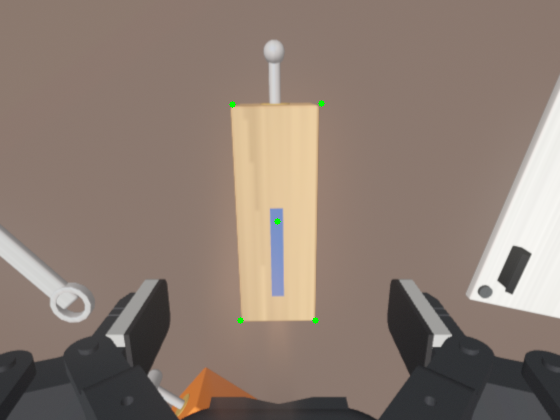

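The rail is the right one: a pale body with a blue stripe at (277,250) and the stud head at (274,50). It is lined up between the fingers to about 1 mm, so I go down and grip.

carry_out:
  targets:
    - {"tx":0,"ty":0,"tz":0.04,"wx":0,"wy":0,"wz":0}
    - {"tx":0,"ty":0,"tz":0.08,"wx":0,"wy":0,"wz":0}
    - {"tx":0,"ty":0,"tz":0.1,"wx":0,"wy":0,"wz":0}
    - {"tx":0,"ty":0,"tz":0.108,"wx":0,"wy":0,"wz":0}
    - {"tx":0,"ty":0,"tz":0.108,"wx":0,"wy":0,"wz":0}

```text
time_s: 4.85
tcp_pos: [0.4618, 0.2276, 0.0134]
eef_rot: [-3.139, -0.121, -0.0]
force: [1.2, 0.7, -0.3]
grip_width: 0.0856
grasp_force: 0.0
```

carry_out:
  targets:
    - {"tx":0,"ty":0,"tz":0,"wx":0,"wy":0,"wz":0}
    - {"tx":0,"ty":0,"tz":0,"wx":0,"wy":0,"wz":0}
    - {"tx":0,"ty":0,"tz":0,"wx":0,"wy":0,"wz":0}
    - {"tx":0,"ty":0,"tz":0,"wx":0,"wy":0,"wz":0}
    - {"tx":0,"ty":0,"tz":0,"wx":0,"wy":0,"wz":0}
    - {"tx":0,"ty":0,"tz":0,"wx":0,"wy":0,"wz":0}
    - {"tx":0,"ty":0,"tz":0,"wx":0,"wy":0,"wz":0}
    - {"tx":0,"ty":0,"tz":0,"wx":0,"wy":0,"wz":0}
  gripper: 1
  force: 40

```text
time_s: 5.65
tcp_pos: [0.4623, 0.2282, 0.015]
eef_rot: [-3.139, -0.123, -0.005]
force: [-0.7, -0.6, 5.2]
grip_width: 0.0494
grasp_force: 43.1
```

```bash
python3 - <<'E'
from fit import *
print(pose()[0],heading(),robot.state()['grasp_force'])
j=R.from_euler('z',-.156);o=np.array([.5573,.0019,0])
p0=pose()[0];print(rel(p0+[0,0,.12],heading()))
for jx,z in ((-.1,.13),(-.1,.06),(-.1,.023)): print(rel(o+j.apply([jx,0,0])+[0,0,z],-.156))
E
```

```text
[0.46234796 0.22819161 0.01497653] 0.07802724210281968 43.06626319885254
([0.0004, -0.0001, -0.12], [[-0.001, -0.003, 0.0], [0.005, -0.001, -3.142]])
([-0.0199, 0.2098, -0.1152], [[-0.001, -0.003, 0.234], [0.005, -0.001, -2.908]])
([-0.0201, 0.2098, -0.0452], [[-0.001, -0.003, 0.234], [0.005, -0.001, -2.908]])
([-0.0202, 0.2098, -0.0082], [[-0.001, -0.003, 0.234], [0.005, -0.001, -2.908]])
```

carry_out:
  targets:
    - {"tx":0,"ty":0,"tz":-0.03,"wx":0,"wy":0,"wz":0}
    - {"tx":0,"ty":0,"tz":-0.07,"wx":0,"wy":0,"wz":0}
    - {"tx":0,"ty":0,"tz":-0.11,"wx":0,"wy":0,"wz":0}
    - {"tx":-0.005,"ty":0.03,"tz":-0.12,"wx":0,"wy":0,"wz":0.05}
    - {"tx":-0.01,"ty":0.07,"tz":-0.12,"wx":0,"wy":0,"wz":0.1}
    - {"tx":-0.015,"ty":0.11,"tz":-0.12,"wx":0,"wy":0,"wz":0.15}
    - {"tx":-0.018,"ty":0.15,"tz":-0.12,"wx":0,"wy":0,"wz":0.2}
    - {"tx":-0.02,"ty":0.185,"tz":-0.12,"wx":0,"wy":0,"wz":0.234}
    - {"tx":-0.02,"ty":0.205,"tz":-0.12,"wx":0,"wy":0,"wz":0.234}
    - {"tx":-0.02,"ty":0.21,"tz":-0.12,"wx":0,"wy":0,"wz":0.234}
    - {"tx":-0.02,"ty":0.21,"tz":-0.12,"wx":0,"wy":0,"wz":0.234}
    - {"tx":-0.02,"ty":0.21,"tz":-0.12,"wx":0,"wy":0,"wz":0.234}

```text
time_s: 6.85
tcp_pos: [0.4572, 0.0177, 0.1335]
eef_rot: [-3.132, 0.244, 0.001]
force: [-0.4, -0.1, -3.1]
grip_width: 0.0492
grasp_force: 43.0
```

```bash
python3 - <<'E'
from fit import *
s=robot.state();print(s['time_s'],pose()[0],heading(),s['force'],s['ft_torque'],s['grasp_force'],s['grip_width'])
c=K('wrist');im=snap('wrist','w4')
j=R.from_euler('z',-.156);o=np.array([.5573,.0019,0])
for l in ('cam','knob','post_face','channel','rail_end'):
  for cam in ('wrist','top'):
    if cam=='top' and l=='cam': robot.capture('top')
    print(l,cam,[np.round(j.inv().apply(np.array(d['centre'])-o),4).tolist() for d in robot.place_of(cam,l)][:2])
for z in (.135,.055,.03): print(rel(o+j.apply([-.1,0,0])+[0,0,z],-.156))
im=im[:,:,::-1].copy()
for q in ([0,-.034,.048],[0,.034,.048],[0,.012,.048],[0,-.012,.048],[.1,.048,.008],[.1,-.048,.008],[-.042,.0265,.02],[-.042,-.0265,.02],[-.012,.0265,.02],[-.012,-.0265,.02]):
    u,v=proj('',o+j.apply(q),c);cv2.circle(im,(int(round(u)),int(round(v))),2,(0,255,0),-1)
cv2.imwrite('pics/a4.png',im)
E
```

```text
6.85 [0.4571904  0.01774928 0.13346803] -0.15570548602099657 [-0.44084875 -0.10857625 -3.05272136] [-0.01542627  0.01002539  0.02641889] 43.0414080619812 0.04917362809177725
cam wrist []
cam top [[0.049, 0.0027, 0.0028]]
knob wrist []
knob top [[0.0192, 0.0522, 0.073]]
post_face wrist [[-0.0019, 0.0021, 0.03]]
post_face top []
channel wrist []
channel top []
rail_end wrist [[-0.0346, -0.0049, 0.1365]]
rail_end top [[-0.4054, 0.4613, 0.0207]]
([0.0008, -0.0005, -0.0017], [[-0.0, 0.0, -0.0], [0.0, 0.0, 3.142]])
([0.0009, -0.0005, 0.0783], [[-0.0, 0.0, -0.0], [0.0, 0.0, 3.142]])
([0.0009, -0.0005, 0.1033], [[-0.0, 0.0, -0.0], [0.0, 0.0, 3.142]])
```

View pics/a4.png

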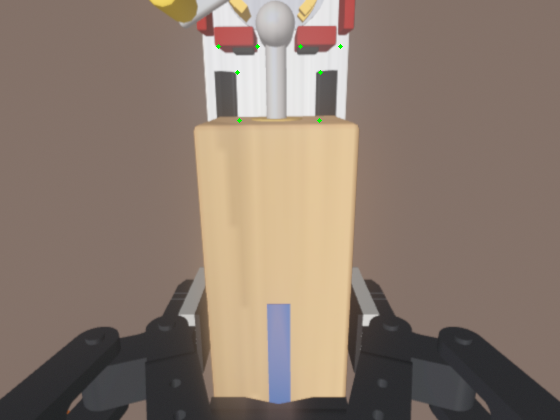

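The rail (centre column 277) and the jig (post notch centred at column 276.5, fences at 237 and 316) line up to within about 0.6 mm. I lower with a 0.8 mm side correction.

carry_out:
  targets:
    - {"tx":0,"ty":-0.0008,"tz":0.04,"wx":0,"wy":0,"wz":0}
    - {"tx":0,"ty":-0.0008,"tz":0.075,"wx":0,"wy":0,"wz":0}
    - {"tx":0,"ty":-0.0008,"tz":0.088,"wx":0,"wy":0,"wz":0}
    - {"tx":0,"ty":-0.0008,"tz":0.096,"wx":0,"wy":0,"wz":0}
    - {"tx":0,"ty":-0.0008,"tz":0.1,"wx":0,"wy":0,"wz":0}
    - {"tx":0,"ty":-0.0008,"tz":0.102,"wx":0,"wy":0,"wz":0}
    - {"tx":0,"ty":-0.0008,"tz":0.102,"wx":0,"wy":0,"wz":0}

```text
time_s: 8.15
tcp_pos: [0.4583, 0.0176, 0.0318]
eef_rot: [3.132, -0.245, 0.002]
force: [-0.8, 0.4, -1.6]
grip_width: 0.0493
grasp_force: 42.9
```

carry_out:
  targets:
    - {"tx":0,"ty":0,"tz":0.003,"wx":0,"wy":0,"wz":0}
    - {"tx":0,"ty":0,"tz":0.005,"wx":0,"wy":0,"wz":0}
    - {"tx":0,"ty":0,"tz":0.006,"wx":0,"wy":0,"wz":0}
    - {"tx":0,"ty":0,"tz":0.006,"wx":0,"wy":0,"wz":0}

```text
time_s: 8.55
tcp_pos: [0.4578, 0.0178, 0.0253]
eef_rot: [3.132, -0.245, 0.0]
force: [1.1, -1.2, -1.9]
grip_width: 0.0489
grasp_force: 42.9
```

carry_out:
  targets:
    - {"tx":0,"ty":0,"tz":0.001,"wx":0,"wy":0,"wz":0}
    - {"tx":0,"ty":0,"tz":0.002,"wx":0,"wy":0,"wz":0}
    - {"tx":0,"ty":0,"tz":0.0025,"wx":0,"wy":0,"wz":0}
    - {"tx":0,"ty":0,"tz":0.0025,"wx":0,"wy":0,"wz":0}

```text
time_s: 8.95
tcp_pos: [0.4577, 0.0178, 0.023]
eef_rot: [3.132, -0.245, 0.0]
force: [-1.2, -0.4, 0.7]
grip_width: 0.0495
grasp_force: 43.4
```

carry_out:
  targets:
    - {"tx":0.004,"ty":0,"tz":0,"wx":0,"wy":0,"wz":0}
    - {"tx":0.009,"ty":0,"tz":0,"wx":0,"wy":0,"wz":0}
    - {"tx":0.014,"ty":0,"tz":0,"wx":0,"wy":0,"wz":0}
    - {"tx":0.018,"ty":0,"tz":0,"wx":0,"wy":0,"wz":0}
    - {"tx":0.021,"ty":0,"tz":0,"wx":0,"wy":0,"wz":0}
    - {"tx":0.023,"ty":0,"tz":0,"wx":0,"wy":0,"wz":0}
    - {"tx":0.023,"ty":0,"tz":0,"wx":0,"wy":0,"wz":0}

```text
time_s: 9.65
tcp_pos: [0.4795, 0.0144, 0.023]
eef_rot: [-3.132, 0.244, 0.004]
force: [-4.9, 0.7, 5.7]
grip_width: 0.0493
grasp_force: 43.8
```

carry_out:
  targets:
    - {"tx":0.001,"ty":0,"tz":0,"wx":0,"wy":0,"wz":0}
    - {"tx":0.002,"ty":0,"tz":0,"wx":0,"wy":0,"wz":0}
    - {"tx":0.003,"ty":0,"tz":0,"wx":0,"wy":0,"wz":0}
    - {"tx":0.003,"ty":0,"tz":0,"wx":0,"wy":0,"wz":0}
    - {"tx":0.003,"ty":0,"tz":0,"wx":0,"wy":0,"wz":0}

```text
time_s: 10.15
tcp_pos: [0.4794, 0.0145, 0.023]
eef_rot: [-3.131, 0.244, 0.012]
force: [-9.3, -0.1, 9.9]
grip_width: 0.0493
grasp_force: 44.3
```

```bash
python3 - <<'E'
from fit import *
s=robot.state();print(s['time_s'],pose()[0],heading(),s['force'],s['ft_torque'])
c=K('wrist');im=snap('wrist','w5')[:,:,::-1];sc=snap('scene','s5')[:,:,::-1]
cv2.imwrite('pics/a5.png',cv2.hconcat([cv2.resize(im[0:150,180:380],(400,300),interpolation=cv2.INTER_CUBIC),cv2.resize(sc[195:295,225:325],(300,300),interpolation=cv2.INTER_CUBIC)]))
cv2.imwrite('pics/a5.png',cv2.hconcat([cv2.resize(im[0:200,180:380],(400,400),interpolation=cv2.INTER_CUBIC),cv2.resize(sc[195:295,225:325],(400,400),interpolation=cv2.INTER_CUBIC)]))
E
```

```text
10.15 [0.47943951 0.01447523 0.02300902] -0.15577283561375044 [-9.30768705 -0.05296534  9.94736977] [0.04131056 0.93452655 0.01445831]
```

View pics/a5.png

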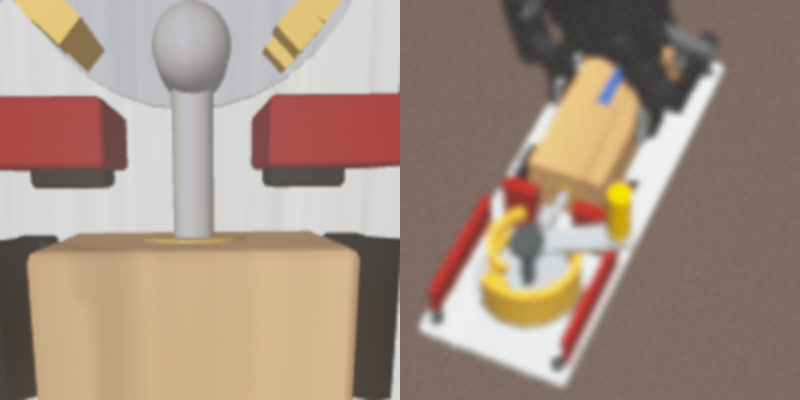

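The stud's head is entering the cam mouth at crop (192,50), midway between the brass tips. The face is still clear of the buffers, so the push looks like binding on the floor (10 N downward). I'll back off and lift a little before sliding.

carry_out:
  targets:
    - {"tx":-0.004,"ty":0,"tz":0,"wx":0,"wy":0,"wz":0}
    - {"tx":-0.005,"ty":0,"tz":-0.001,"wx":0,"wy":0,"wz":0}
    - {"tx":-0.005,"ty":0,"tz":-0.002,"wx":0,"wy":0,"wz":0}
    - {"tx":-0.005,"ty":0,"tz":-0.002,"wx":0,"wy":0,"wz":0}

```text
time_s: 10.65
tcp_pos: [0.4795, 0.0142, 0.0247]
eef_rot: [3.132, -0.245, 0.002]
force: [-0.4, 0.2, -1.3]
grip_width: 0.0491
grasp_force: 42.9
```

carry_out:
  targets:
    - {"tx":0.001,"ty":0,"tz":0,"wx":0,"wy":0,"wz":0}
    - {"tx":0.003,"ty":0,"tz":0,"wx":0,"wy":0,"wz":0}
    - {"tx":0.004,"ty":0,"tz":0,"wx":0,"wy":0,"wz":0}
    - {"tx":0.004,"ty":0,"tz":0,"wx":0,"wy":0,"wz":0}

```text
time_s: 11.05
tcp_pos: [0.4829, 0.0138, 0.0248]
eef_rot: [3.132, -0.245, 0.001]
force: [0.1, 1.2, -2.3]
grip_width: 0.0491
grasp_force: 42.9
```

carry_out:
  targets:
    - {"tx":0.001,"ty":0,"tz":0,"wx":0,"wy":0,"wz":0}
    - {"tx":0.002,"ty":0,"tz":0,"wx":0,"wy":0,"wz":0}
    - {"tx":0.003,"ty":0,"tz":0,"wx":0,"wy":0,"wz":0}
    - {"tx":0.003,"ty":0,"tz":0,"wx":0,"wy":0,"wz":0}

```text
time_s: 11.45
tcp_pos: [0.4857, 0.0133, 0.0248]
eef_rot: [3.132, -0.245, 0.001]
force: [-0.4, 0.6, -3.3]
grip_width: 0.049
grasp_force: 42.9
```

carry_out:
  targets:
    - {"tx":0.001,"ty":0,"tz":0,"wx":0,"wy":0,"wz":0}
    - {"tx":0.0015,"ty":0,"tz":0,"wx":0,"wy":0,"wz":0}
    - {"tx":0.0015,"ty":0,"tz":0,"wx":0,"wy":0,"wz":0}

```text
time_s: 11.75
tcp_pos: [0.487, 0.0131, 0.0248]
eef_rot: [3.132, -0.245, 0.0]
force: [-0.7, -0.5, -2.7]
grip_width: 0.0494
grasp_force: 42.9
```

carry_out:
  targets:
    - {"tx":0.001,"ty":0,"tz":0,"wx":0,"wy":0,"wz":0}
    - {"tx":0.0015,"ty":0,"tz":0,"wx":0,"wy":0,"wz":0}
    - {"tx":0.0015,"ty":0,"tz":0,"wx":0,"wy":0,"wz":0}

```text
time_s: 12.05
tcp_pos: [0.4882, 0.013, 0.0248]
eef_rot: [-3.132, 0.245, 0.001]
force: [-0.3, -0.1, -2.7]
grip_width: 0.0496
grasp_force: 42.9
```

carry_out:
  targets:
    - {"tx":0.001,"ty":0,"tz":0,"wx":0,"wy":0,"wz":0}
    - {"tx":0.0015,"ty":0,"tz":0,"wx":0,"wy":0,"wz":0}
    - {"tx":0.0015,"ty":0,"tz":0,"wx":0,"wy":0,"wz":0}

```text
time_s: 12.35
tcp_pos: [0.4892, 0.0128, 0.0248]
eef_rot: [-3.132, 0.245, 0.002]
force: [-1.4, -0.6, -1.5]
grip_width: 0.0492
grasp_force: 42.9
```

carry_out:
  targets:
    - {"tx":0.0005,"ty":0,"tz":0,"wx":0,"wy":0,"wz":0}
    - {"tx":0.001,"ty":0,"tz":0,"wx":0,"wy":0,"wz":0}
    - {"tx":0.001,"ty":0,"tz":0,"wx":0,"wy":0,"wz":0}
    - {"tx":0.001,"ty":0,"tz":0,"wx":0,"wy":0,"wz":0}

```text
time_s: 12.75
tcp_pos: [0.4902, 0.0127, 0.0247]
eef_rot: [-3.132, 0.245, 0.002]
force: [-3.2, 0.2, -0.9]
grip_width: 0.0497
grasp_force: 43.0
```

```bash
python3 - <<'E'
from h import *
print(robot.state()['force'],pose()[0]);snap('wrist','w6');im=cv2.imread('pics/w6.png')
cv2.imwrite('pics/a6.png',cv2.resize(im[0:200,180:380],(500,500),interpolation=cv2.INTER_CUBIC))
E
```

```text
[-3.24871777  0.23522741 -0.86782333] [0.49019562 0.0126736  0.02474717]
```

View pics/a6.png

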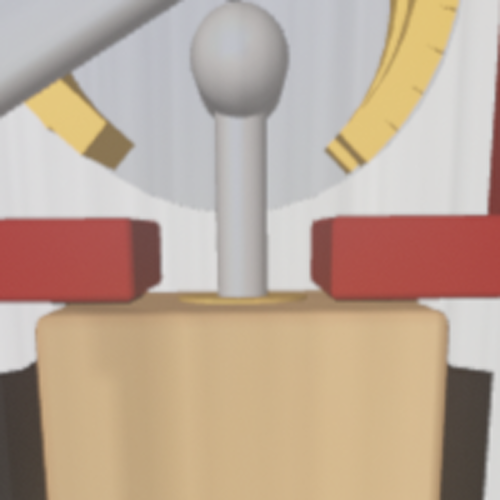

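The rail face is up against the buffers, with the head inside the mouth between the brass tips, at crop (240,55). I lower it onto the floor, release and lift.

carry_out:
  targets:
    - {"tx":0,"ty":0,"tz":0.001,"wx":0,"wy":0,"wz":0}
    - {"tx":0,"ty":0,"tz":0.0015,"wx":0,"wy":0,"wz":0}
    - {"tx":0,"ty":0,"tz":0.0015,"wx":0,"wy":0,"wz":0}

```text
time_s: 13.1
tcp_pos: [0.4905, 0.0126, 0.0232]
eef_rot: [-3.132, 0.245, 0.001]
force: [-3.5, 0.5, -0.5]
grip_width: 0.0494
grasp_force: 43.0
```

carry_out:
  targets:
    - {"tx":0,"ty":0,"tz":0,"wx":0,"wy":0,"wz":0}
    - {"tx":0,"ty":0,"tz":0,"wx":0,"wy":0,"wz":0}
    - {"tx":0,"ty":0,"tz":0,"wx":0,"wy":0,"wz":0}
    - {"tx":0,"ty":0,"tz":0,"wx":0,"wy":0,"wz":0}
    - {"tx":0,"ty":0,"tz":0,"wx":0,"wy":0,"wz":0}
    - {"tx":0,"ty":0,"tz":0,"wx":0,"wy":0,"wz":0}
    - {"tx":0,"ty":0,"tz":-0.02,"wx":0,"wy":0,"wz":0}
    - {"tx":0,"ty":0,"tz":-0.06,"wx":0,"wy":0,"wz":0}
    - {"tx":0,"ty":0,"tz":-0.1,"wx":0,"wy":0,"wz":0}
    - {"tx":-0.02,"ty":0,"tz":-0.12,"wx":0,"wy":0,"wz":0}
    - {"tx":-0.03,"ty":0,"tz":-0.13,"wx":0,"wy":0,"wz":0}
    - {"tx":-0.03,"ty":0,"tz":-0.13,"wx":0,"wy":0,"wz":0}
  gripper: 0.2

```text
time_s: 14.3
tcp_pos: [0.4598, 0.0176, 0.1541]
eef_rot: [3.132, -0.245, 0.0]
force: [-0.3, 0.2, -0.0]
grip_width: 0.0686
grasp_force: 0.0
```

```bash
python3 - <<'E'
from h import *
s=robot.state();print(s['time_s'],pose()[0],heading(),s['grip_width'],s['q']);c=K('wrist');im=snap('wrist','w7')
j=R.from_euler('z',-.156);o=np.array([.5573,.0019,0])
for l in ('cam','knob','post_face','rail_end','rail_mid'):
  for cam in ('wrist',): print(l,cam,[np.round(j.inv().apply(np.array(d['centre'])-o),4).tolist() for d in robot.place_of(cam,l)][:2])
im=im[:,:,::-1].copy()
hsv=cv2.cvtColor(im,cv2.COLOR_BGR2HSV)
for q in ([-.003,-.025,.052],[-.003,.025,.052],[.045,0,.05],[.0175,.0476,.095],[0,.012,.048],[0,-.012,.048]):
    u,v=proj('',o+j.apply(q),c);cv2.circle(im,(int(round(u)),int(round(v))),2,(0,255,0),-1)
cv2.imwrite('pics/a7.png',im)
E
```

```text
14.3 [0.45983122 0.01759861 0.15409342] -0.15593982031846348 0.06855699861775304 [-2.05372894e-01  4.35636465e-01  1.91464837e+00  1.50597846e-05
  7.91148480e-01  1.52135267e+00]
cam wrist []
knob wrist [[0.0223, 0.0489, 0.0747]]
post_face wrist [[-0.0009, 0.0032, 0.0314]]
rail_end wrist [[-0.0698, 0.0005, 0.031], [0.0001, -0.0034, 0.0298]]
rail_mid wrist [[-0.0692, 0.0015, 0.0302]]
```

View pics/a7.png

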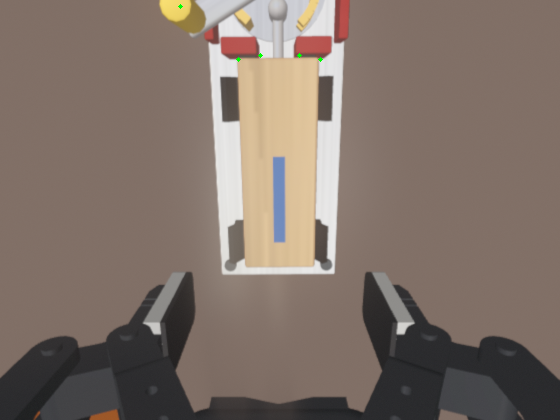

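Ten pictures viewed, so no more viewing. This one shows the rail lying in the channel, its face at the buffers (row 58), and the stud head at (277,8) by the cam mouth, with the knob at (178,8). Next I work out the reach to straddle the knob, fingers closing along the tangent.

```bash
python3 - <<'E'
from h import *
print(rel([.584,.047,.15],1.937)); print(pose()[0])
E
```

```text
([0.1165, -0.0486, 0.002], [[-0.002, 0.001, -2.093], [0.001, 0.002, 1.048]])
[0.4613206  0.01711669 0.15222131]
```

carry_out:
  targets:
    - {"tx":0.01,"ty":-0.005,"tz":0,"wx":0,"wy":0,"wz":-0.14}
    - {"tx":0.02,"ty":-0.01,"tz":0,"wx":0,"wy":0,"wz":-0.28}
    - {"tx":0.03,"ty":-0.015,"tz":0,"wx":0,"wy":0,"wz":-0.42}
    - {"tx":0.04,"ty":-0.02,"tz":0,"wx":0,"wy":0,"wz":-0.56}
    - {"tx":0.05,"ty":-0.025,"tz":0,"wx":0,"wy":0,"wz":-0.7}
    - {"tx":0.06,"ty":-0.03,"tz":0,"wx":0,"wy":0,"wz":-0.84}
    - {"tx":0.07,"ty":-0.035,"tz":0,"wx":0,"wy":0,"wz":-0.98}
    - {"tx":0.08,"ty":-0.04,"tz":0,"wx":0,"wy":0,"wz":-1.12}
    - {"tx":0.09,"ty":-0.043,"tz":0,"wx":0,"wy":0,"wz":-1.26}
    - {"tx":0.1,"ty":-0.045,"tz":0,"wx":0,"wy":0,"wz":-1.4}
    - {"tx":0.11,"ty":-0.047,"tz":0,"wx":0,"wy":0,"wz":-1.54}
    - {"tx":0.1165,"ty":-0.0485,"tz":0,"wx":0,"wy":0,"wz":-1.68}
    - {"tx":0.1165,"ty":-0.0485,"tz":0,"wx":0,"wy":0,"wz":-1.82}
    - {"tx":0.1165,"ty":-0.0485,"tz":0,"wx":0,"wy":0,"wz":-1.96}
    - {"tx":0.1165,"ty":-0.0485,"tz":0,"wx":0,"wy":0,"wz":-2.09}
    - {"tx":0.1165,"ty":-0.0485,"tz":0,"wx":0,"wy":0,"wz":-2.09}
    - {"tx":0.1165,"ty":-0.0485,"tz":0,"wx":0,"wy":0,"wz":-2.09}
  gripper: 0.5

```text
time_s: 16.3
tcp_pos: [0.5838, 0.047, 0.1525]
eef_rot: [-1.787, -2.583, 0.001]
force: [0.1, -0.3, 0.2]
grip_width: 0.0427
grasp_force: 0.0
```

```bash
python3 - <<'E'
from h import *
print(pose()[0],heading());c=K('wrist');im=snap('wrist','w8')
for l in ('knob','cam'): print(l,[np.round(d['centre'],4).tolist() for d in robot.place_of('wrist',l)][:2])
hsv=cv2.cvtColor(im[:,:,::-1].copy(),cv2.COLOR_BGR2HSV)
m=((abs(hsv[...,0].astype(int)-26)<6)&(hsv[...,1]>170)&(hsv[...,2]>90)).astype(np.uint8)
n,l,st,ce=cv2.connectedComponentsWithStats(m)
for i in range(1,n):
    if st[i,4]>100: print(st[i],ce[i])
print('expect knob top',proj('',[.584,.047,.095],c),'base',proj('',[.584,.047,.055],c))
E
```

```text
[0.58376302 0.04698397 0.15248369] 1.9310401825899595
knob [[0.587, 0.0467, 0.0792]]
cam [[0.6075, -0.0025, 0.0015]]
expect knob top (np.float64(279.0952262034005), np.float64(234.24415436470105)) base (np.float64(279.02580649880525), np.float64(212.92035312626214))
```

carry_out:
  targets:
    - {"tx":0,"ty":0.002,"tz":0.03,"wx":0,"wy":0,"wz":0}
    - {"tx":0,"ty":0.002,"tz":0.055,"wx":0,"wy":0,"wz":0}
    - {"tx":0,"ty":0.002,"tz":0.075,"wx":0,"wy":0,"wz":0}
    - {"tx":0,"ty":0.002,"tz":0.087,"wx":0,"wy":0,"wz":0}
    - {"tx":0,"ty":0.002,"tz":0.087,"wx":0,"wy":0,"wz":0}

```text
time_s: 16.95
tcp_pos: [0.5846, 0.0478, 0.0647]
eef_rot: [-1.783, -2.583, 0.003]
force: [0.4, 0.4, 0.2]
grip_width: 0.0429
grasp_force: 0.0
```

carry_out:
  targets:
    - {"tx":0,"ty":0,"tz":0,"wx":0,"wy":0,"wz":0}
    - {"tx":0,"ty":0,"tz":0,"wx":0,"wy":0,"wz":0}
    - {"tx":0,"ty":0,"tz":0,"wx":0,"wy":0,"wz":0}
    - {"tx":0,"ty":0,"tz":0,"wx":0,"wy":0,"wz":0}
  gripper: 0.74
  force: 20

```text
time_s: 17.35
tcp_pos: [0.5862, 0.0477, 0.0672]
eef_rot: [1.783, 2.585, 0.001]
force: [0.3, -0.1, 1.0]
grip_width: 0.0224
grasp_force: 0.0
```

carry_out:
  targets:
    - {"tx":-0.0001,"ty":0.0038,"tz":0,"wx":0,"wy":0,"wz":0.07}
    - {"tx":-0.0005,"ty":0.0077,"tz":0,"wx":0,"wy":0,"wz":0.14}
    - {"tx":-0.0012,"ty":0.0115,"tz":0,"wx":0,"wy":0,"wz":0.21}
    - {"tx":-0.0021,"ty":0.0152,"tz":0,"wx":0,"wy":0,"wz":0.28}
    - {"tx":-0.0033,"ty":0.0189,"tz":0,"wx":0,"wy":0,"wz":0.35}
    - {"tx":-0.0048,"ty":0.0224,"tz":0,"wx":0,"wy":0,"wz":0.42}
    - {"tx":-0.0065,"ty":0.0259,"tz":0,"wx":0,"wy":0,"wz":0.49}
    - {"tx":-0.0065,"ty":0.0259,"tz":0,"wx":0,"wy":0,"wz":0.49}

```text
time_s: 18.15
tcp_pos: [0.6121, 0.0507, 0.0665]
eef_rot: [-2.358, -2.076, 0.001]
force: [0.3, -0.6, -0.1]
grip_width: 0.0223
grasp_force: 0.3
```

```bash
cat >> h.py <<'E'
C=np.array([.6033,-.004])
def rep():
    s=robot.state();h=heading();f=np.array(s['force'])[:2];p=np.array(s['tcp_pos'])
    d=p[:2]-C;t=np.array([np.sin(h),-np.cos(h)]);n=np.array([np.cos(h),np.sin(h)])
    print('t',s['time_s'],'ang',np.degrees(np.arctan2(d[1],d[0])).round(1),'head',np.degrees(h).round(1),'r',np.linalg.norm(d).round(4),'Ft',(f@t).round(2),'Fr',(f@n).round(2),'z',p[2].round(4),s['grip_width'])
E
python3 -c "
from h import *
rep();robot.capture('wrist')
for l in ('knob','cam','rail_end'): print(l,[(np.round(d['centre'],4).tolist(),round(d['score'],2)) for d in robot.place_of('wrist',l)][:2])
rep()"
```

```text
t 18.15 ang 80.9 head 82.7 r 0.0554 Ft 0.42 Fr -0.55 z 0.0665 0.022263173686665503
knob [([0.6105, 0.0484, 0.0773], 0.82)]
cam [([0.6053, -0.0026, 0.0003], 0.74)]
rail_end [([0.5588, -0.0004, 0.029], 0.6)]
t 18.35 ang 80.9 head 82.8 r 0.0555 Ft -0.85 Fr -0.09 z 0.0665 0.021938582162245163
```

carry_out:
  targets:
    - {"tx":-0.0001,"ty":0.0038,"tz":0,"wx":0,"wy":0,"wz":0.07}
    - {"tx":-0.0005,"ty":0.0077,"tz":0,"wx":0,"wy":0,"wz":0.14}
    - {"tx":-0.0012,"ty":0.0115,"tz":0,"wx":0,"wy":0,"wz":0.21}
    - {"tx":-0.0021,"ty":0.0152,"tz":0,"wx":0,"wy":0,"wz":0.28}
    - {"tx":-0.0033,"ty":0.0189,"tz":0,"wx":0,"wy":0,"wz":0.35}
    - {"tx":-0.0033,"ty":0.0189,"tz":0,"wx":0,"wy":0,"wz":0.35}

```text
time_s: 18.95
tcp_pos: [0.6304, 0.0451, 0.0662]
eef_rot: [-2.683, -1.634, 0.0]
force: [-1.1, -0.3, -0.6]
grip_width: 0.0223
grasp_force: 0.3
```

```bash
python3 -c "
from h import *
rep();robot.capture('wrist')
for l in ('knob','cam','rail_end'): print(l,[(np.round(d['centre'],4).tolist(),round(d['score'],2)) for d in robot.place_of('wrist',l)][:2])
rep()"
```

```text
t 18.95 ang 61.1 head 62.7 r 0.0561 Ft -0.83 Fr -0.79 z 0.0662 0.022292469812881348
knob [([0.6309, 0.0454, 0.0762], 0.92)]
cam [([0.6046, -0.0028, -0.0017], 0.91)]
rail_end []
t 19.15 ang 61.1 head 62.7 r 0.0563 Ft -0.7 Fr -0.17 z 0.0664 0.022269256550215753
```

carry_out:
  targets:
    - {"tx":-0.0001,"ty":0.0038,"tz":0,"wx":0,"wy":0,"wz":0.07}
    - {"tx":-0.0005,"ty":0.0077,"tz":0,"wx":0,"wy":0,"wz":0.14}
    - {"tx":-0.0012,"ty":0.0115,"tz":0,"wx":0,"wy":0,"wz":0.21}
    - {"tx":-0.0021,"ty":0.0152,"tz":0,"wx":0,"wy":0,"wz":0.28}
    - {"tx":-0.0021,"ty":0.0152,"tz":0,"wx":0,"wy":0,"wz":0.28}

```text
time_s: 19.65
tcp_pos: [0.6427, 0.0363, 0.0662]
eef_rot: [-2.884, -1.244, 0.001]
force: [-1.7, -0.1, 0.1]
grip_width: 0.0222
grasp_force: 0.6
```

```bash
cat >> h.py <<'E'
def avg(n=5):
    F=[];h=heading();
    for i in range(n):
        F.append(np.array(robot.state()['force'])[:2]); robot.capture('wrist')
    F=np.array(F);t=np.array([np.sin(h),-np.cos(h)]);print('Ft mean',(F@t).mean().round(2),'sd',(F@t).std().round(2))
E
python3 -c "
from h import *
rep();avg()"
```

```text
t 19.65 ang 45.7 head 46.7 r 0.0564 Ft -1.19 Fr -1.25 z 0.0662 0.022226065554156283
Ft mean -0.96 sd 0.47
```

carry_out:
  targets:
    - {"tx":0,"ty":0.0027,"tz":0,"wx":0,"wy":0,"wz":0.05}
    - {"tx":-0.0003,"ty":0.0055,"tz":0,"wx":0,"wy":0,"wz":0.1}
    - {"tx":-0.0003,"ty":0.0055,"tz":0,"wx":0,"wy":0,"wz":0.1}
    - {"tx":-0.0003,"ty":0.0055,"tz":0,"wx":0,"wy":0,"wz":0.1}

```text
time_s: 20.3
tcp_pos: [0.6465, 0.0325, 0.0662]
eef_rot: [-2.943, -1.1, 0.001]
force: [-2.2, 0.9, 0.6]
grip_width: 0.0218
grasp_force: 1.0
```

```bash
python3 -c "
from h import *
rep();avg(4)"
```

```text
t 20.3 ang 40.2 head 41.0 r 0.0566 Ft -2.09 Fr -1.08 z 0.0662 0.02182805105612527
Ft mean -2.4 sd 0.23
```

carry_out:
  targets:
    - {"tx":0,"ty":0.0027,"tz":0,"wx":0,"wy":0,"wz":0.05}
    - {"tx":-0.0003,"ty":0.0055,"tz":0,"wx":0,"wy":0,"wz":0.1}
    - {"tx":-0.0003,"ty":0.0055,"tz":0,"wx":0,"wy":0,"wz":0.1}
    - {"tx":-0.0003,"ty":0.0055,"tz":0,"wx":0,"wy":0,"wz":0.1}

```text
time_s: 20.9
tcp_pos: [0.6503, 0.028, 0.0662]
eef_rot: [-2.994, -0.951, -0.0]
force: [-1.5, 1.1, 0.0]
grip_width: 0.0219
grasp_force: 1.0
```

```bash
python3 -c "
from h import *
rep();avg(4)"
```

```text
t 20.9 ang 34.3 head 35.2 r 0.0568 Ft -1.77 Fr -0.53 z 0.0662 0.021945440542869944
Ft mean -1.96 sd 0.36
```

carry_out:
  targets:
    - {"tx":0,"ty":0.0027,"tz":0,"wx":0,"wy":0,"wz":0.05}
    - {"tx":-0.0003,"ty":0.0055,"tz":0,"wx":0,"wy":0,"wz":0.1}
    - {"tx":-0.0003,"ty":0.0055,"tz":0,"wx":0,"wy":0,"wz":0.1}
    - {"tx":-0.0003,"ty":0.0055,"tz":0,"wx":0,"wy":0,"wz":0.1}

```text
time_s: 21.5
tcp_pos: [0.6524, 0.024, 0.0663]
eef_rot: [-3.037, -0.798, 0.002]
force: [-4.5, 3.1, 0.6]
grip_width: 0.0222
grasp_force: 2.4
```

```bash
python3 -c "
from h import *
rep();avg(4)"
```

```text
t 21.5 ang 29.7 head 29.5 r 0.0565 Ft -4.94 Fr -2.42 z 0.0663 0.022202464159976402
Ft mean -4.66 sd 0.5
```

carry_out:
  targets:
    - {"tx":0,"ty":0.0016,"tz":0,"wx":0,"wy":0,"wz":0.03}
    - {"tx":0,"ty":0.0016,"tz":0,"wx":0,"wy":0,"wz":0.03}
    - {"tx":0,"ty":0.0016,"tz":0,"wx":0,"wy":0,"wz":0.03}

```text
time_s: 22.0
tcp_pos: [0.6533, 0.0224, 0.0662]
eef_rot: [-3.049, -0.753, 0.002]
force: [-4.3, 2.7, 0.2]
grip_width: 0.0223
grasp_force: 2.3
```

```bash
python3 -c "
from h import *
rep();avg(4);rep()"
```

```text
t 22.0 ang 27.8 head 27.7 r 0.0565 Ft -4.38 Fr -2.52 z 0.0662 0.022265666474919725
Ft mean -4.81 sd 0.68
t 22.2 ang 27.8 head 27.7 r 0.0565 Ft -4.79 Fr -1.88 z 0.0662 0.02202365190253344
```

carry_out:
  targets:
    - {"tx":-0.0001,"ty":0.0022,"tz":0,"wx":0,"wy":0,"wz":0.04}
    - {"tx":-0.0001,"ty":0.0022,"tz":0,"wx":0,"wy":0,"wz":0.04}
    - {"tx":-0.0001,"ty":0.0022,"tz":0,"wx":0,"wy":0,"wz":0.04}

```text
time_s: 22.5
tcp_pos: [0.6543, 0.0203, 0.0662]
eef_rot: [-3.064, -0.692, 0.002]
force: [-4.3, 3.5, 0.8]
grip_width: 0.0223
grasp_force: 2.2
```

```bash
python3 -c "
from h import *
avg(4);rep()"
```

```text
Ft mean -4.26 sd 0.52
t 22.7 ang 25.4 head 25.5 r 0.0565 Ft -4.97 Fr -2.12 z 0.0662 0.022108126442464078
```

carry_out:
  targets:
    - {"tx":0,"ty":0.0016,"tz":0,"wx":0,"wy":0,"wz":0.03}
    - {"tx":-0.0001,"ty":0.0033,"tz":0,"wx":0,"wy":0,"wz":0.06}
    - {"tx":-0.0001,"ty":0.0033,"tz":0,"wx":0,"wy":0,"wz":0.06}

```text
time_s: 23.0
tcp_pos: [0.6554, 0.0174, 0.0662]
eef_rot: [-3.083, -0.599, 0.002]
force: [-4.5, 3.3, 1.7]
grip_width: 0.0218
grasp_force: 2.4
```

```bash
python3 -c "
from h import *
avg(4);rep()"
```

```text
Ft mean -4.43 sd 0.15
t 23.2 ang 22.3 head 22.0 r 0.0564 Ft -4.72 Fr -2.95 z 0.0662 0.022199842878493137
```

carry_out:
  targets:
    - {"tx":0,"ty":0.0016,"tz":0,"wx":0,"wy":0,"wz":0.03}
    - {"tx":-0.0001,"ty":0.0033,"tz":0,"wx":0,"wy":0,"wz":0.06}
    - {"tx":-0.0001,"ty":0.0033,"tz":0,"wx":0,"wy":0,"wz":0.06}

```text
time_s: 23.5
tcp_pos: [0.656, 0.015, 0.0662]
eef_rot: [-3.098, -0.505, 0.004]
force: [-5.1, 5.6, 1.9]
grip_width: 0.0224
grasp_force: 3.4
```

```bash
python3 -c "
from h import *
avg(4);rep()"
```

```text
Ft mean -6.47 sd 0.47
t 23.7 ang 19.9 head 18.6 r 0.0561 Ft -6.68 Fr -3.51 z 0.0662 0.022342011027468228
```

carry_out:
  targets:
    - {"tx":0,"ty":0.0014,"tz":0,"wx":0,"wy":0,"wz":0.025}
    - {"tx":0,"ty":0.0014,"tz":0,"wx":0,"wy":0,"wz":0.025}
    - {"tx":0,"ty":0.0014,"tz":0,"wx":0,"wy":0,"wz":0.025}

```text
time_s: 24.0
tcp_pos: [0.6562, 0.0142, 0.0662]
eef_rot: [-3.104, -0.467, 0.005]
force: [-6.2, 6.0, 2.3]
grip_width: 0.0218
grasp_force: 3.8
```

```bash
python3 -c "
from h import *
avg(6);rep()"
```

```text
Ft mean -7.77 sd 0.64
t 24.3 ang 19.0 head 17.1 r 0.0559 Ft -7.52 Fr -4.06 z 0.0662 0.022295501539035503
```

carry_out:
  targets:
    - {"tx":-0.0005,"ty":0.0005,"tz":0,"wx":0,"wy":0,"wz":0}
    - {"tx":-0.0005,"ty":0.0005,"tz":0,"wx":0,"wy":0,"wz":0}
    - {"tx":-0.0005,"ty":0.0005,"tz":0,"wx":0,"wy":0,"wz":0}

```text
time_s: 24.6
tcp_pos: [0.6562, 0.0139, 0.0662]
eef_rot: [-3.103, -0.467, 0.003]
force: [-5.2, 6.9, 1.1]
grip_width: 0.0221
grasp_force: 4.2
```

```bash
python3 -c "
from h import *
avg(6);rep()"
```

```text
Ft mean -8.33 sd 0.62
t 24.9 ang 18.7 head 17.1 r 0.0559 Ft -8.04 Fr -2.68 z 0.0662 0.02270887983114022
```

It's tight at about 8.3 N. I open the fingers and withdraw upward.

carry_out:
  targets:
    - {"tx":0,"ty":-0.002,"tz":0,"wx":0,"wy":0,"wz":0}
    - {"tx":0,"ty":-0.003,"tz":0,"wx":0,"wy":0,"wz":0}
    - {"tx":0,"ty":-0.003,"tz":0,"wx":0,"wy":0,"wz":0}
    - {"tx":0,"ty":-0.003,"tz":0,"wx":0,"wy":0,"wz":0}
    - {"tx":0,"ty":-0.003,"tz":0,"wx":0,"wy":0,"wz":0}
    - {"tx":0,"ty":-0.003,"tz":-0.02,"wx":0,"wy":0,"wz":0}
    - {"tx":0,"ty":-0.003,"tz":-0.05,"wx":0,"wy":0,"wz":0}
    - {"tx":0,"ty":-0.003,"tz":-0.09,"wx":0,"wy":0,"wz":0}
    - {"tx":0,"ty":-0.003,"tz":-0.12,"wx":0,"wy":0,"wz":0}
    - {"tx":0,"ty":-0.003,"tz":-0.12,"wx":0,"wy":0,"wz":0}
  gripper: 0.5

```text
time_s: 25.9
tcp_pos: [0.6603, 0.014, 0.192]
eef_rot: [3.103, 0.467, 0.017]
force: [0.9, -0.7, -0.2]
grip_width: 0.0428
grasp_force: 0.0
```

```bash
python3 -c "
from h import *
rep()
for cam in ('scene','top','wrist'):
  robot.capture(cam)
  for l in ('knob','rail_end','rail_mid','post_face'): print(cam,l,[(np.round(d['centre'],4).tolist(),round(d['score'],2)) for d in robot.place_of(cam,l)][:4])
"
```

```text
t 25.9 ang 17.5 head 17.1 r 0.0598 Ft 0.94 Fr 0.67 z 0.192 0.04281186783009425
scene knob [([0.6589, 0.0197, 0.0729], 0.56)]
scene rail_end [([0.2296, 0.5234, 0.0191], 0.98), ([0.294, 0.2928, 0.0221], 0.67), ([0.5626, 0.0043, 0.0338], 0.57)]
scene rail_mid [([0.2535, 0.233, 0.0204], 0.82), ([0.4896, 0.0181, 0.0327], 0.78), ([0.2373, 0.453, 0.0167], 0.56)]
scene post_face [([0.5558, 0.0045, 0.0265], 0.94)]
top knob []
top rail_end [([0.2298, 0.523, 0.0227], 0.77), ([0.5568, 0.0023, 0.0002], 0.4)]
top rail_mid [([0.2392, 0.4515, 0.0245], 0.98), ([0.253, 0.2325, 0.0256], 0.5)]
top post_face [([0.6057, -0.0022, 0.0017], 0.74), ([0.5586, 0.0044, 0.0297], 0.62), ([0.7067, 0.1756, 0.0004], 0.48)]
wrist knob [([0.6557, 0.0144, 0.076], 0.58)]
wrist rail_end [([0.5584, 0.0029, 0.027], 0.6)]
wrist rail_mid [([0.4931, 0.0127, 0.033], 0.76)]
wrist post_face [([0.5609, 0.005, 0.0305], 0.71)]
```

```bash
python3 -c "
from workcell import robot
print(robot.hand_in())"
```

```text
the job is handed in; nothing more can be done
None
```

The rail lies in the channel with its end at the post as far as the cameras show (to about 4 mm). The cam lever is tight at about 8.3 N on the knob, the gripper is clear, and the job was handed in at about 27 s; no verdict came back.

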